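# Start the robot car from the bench test box

### The job

Bring the robot car to life, using only your fingertips and picking nothing up: first switch on the grey test box by pressing down the raised, white-dotted half of its rocker until it is fully over, then push the green button on the box all the way in (it stays in), then press the white start button on top of the car all the way down, keep it down for a full second and let it come up again. Keep to that order, do not press the red button, and leave the car, the screwdriver, the spare wheel and the orange cup where they are.

Things in the scene. Friction and masses are not known exactly. Their poses are not given: they have to be found in the camera images.
- supply: grey test box fixed to the bench, 160 (its x) x 220 (its y) x 55 mm high; origin at the centre of its underside, z up. On its top, in a row along its y, at y = -70, 0 and 70 mm and x = -20 mm, stand the rocker, the green and the red button, in any order, turned with the box. A display strip and two posts 12 mm tall lie along its far (+x) edge
- rocker_base: white plinth of the rocker, 64 (x) x 40 (y) x 10 mm high; origin at the centre of its underside, on the box's top, axes as the box's. The rocker is a black shallow V of two halves, each 24 mm long (along x) and 28 mm wide, hinged in the middle along y, 16 mm above this origin
- rocker_dot (a point): point on the face of the rocker's white-dotted half (on the box's -x side), 17 mm from the hinge line, by the 10 mm dot; moves with the rocker. Off: this half slopes up 0.4 rad, the other lies level. Fully on: this half lies level, its face 74 mm above the bench, and the other slopes up; the point has sunk 6 to 7 mm. It takes about 3 N here and stays where it is left
- rocker (a joint): rocker angle, 0 off to 0.40 rad fully on; grows as the dotted half goes down
- output_top (a point): centre of the top face of the green button (28 mm across, in a black round housing 44 mm across and 12 mm high on the box); the face stands 11 mm above the housing when out; the point moves with it
- output (a joint): how far the green button is pushed straight down, 0 (out) to 0.007 m (fully in, its face still 4 mm proud of the housing); it needs about 3 N, has no spring and stays where it is pushed
- reset_top (a point): centre of the top face of the red button, of the green one's size and housing, not to be pressed
- reset (a joint): how far the red button is pressed, 0 to 0.007 m; springs back
- car: loose four-wheeled robot car, 0.66 kg, 220 mm long (its x) and 164 mm over the wheels (its y), wooden deck with its top 54 mm up, yellow-hubbed black wheels 65 mm across that do not turn; origin on the bench under its centre, z up. Blue boards at its +x end stand up to 20 mm above the deck, a black battery holder up to 13 mm at its -x end
- start_top (a point): centre of the top face of the white start button (28 mm across, black round housing 44 mm across and 12 mm high on the deck, 10 mm from the car's centre towards its -x end); its face is 77 mm above the bench; the point moves with the button
- start (a joint): how far the start button is pressed straight down, 0 (up) to 0.007 m (fully down, its face still 4 mm proud of the housing); spring, about 4 N when fully down, comes back up
- screwdriver: yellow-handled screwdriver, 150 mm long, lying beyond the test box, to be left alone; origin under its middle
- spare_wheel: spare wheel lying flat beyond the car, 65 mm across, 26 mm high, to be left alone; origin at the centre of its underside
- parts_cup: small orange cup between the box and the car, 48 mm across, 50 mm high, to be left alone; origin at the centre of its underside

How it is judged (in metres and radians):
On the way, in this order (a step that is already met when the one before it is completed fails the run):
1. the rocker is fully over to on (value of joint rocker above 0.34 rad), for 0.1 s.
2. the green button is pushed in (value of joint output above 0.005 m), for 0.1 s.
3. the start button is held down for most of a second (value of joint start above 0.0045 m), for 0.8 s.
At the end, for the whole second after the job is handed in: rocker beyond 0.34 rad, green button in by more than 5 mm, start and red buttons up again (within 1.5 mm), the car at rest (value of joint rocker above 0.34 rad and value of joint output above 0.005 m and value of joint each of start, reset below 0.0015 m and linear speed of car below 0.01 m/s); the robot touches nothing.
It fails at once if the green button is pushed before the rocker is on (value of joint output above 0.002 m and value of joint rocker below 0.3 rad).
It fails at once if the start button is pressed before the green button is in (value of joint start above 0.003 m and value of joint output below 0.004 m).
It fails at once if the red button is pressed (value of joint reset above 0.003 m).
It fails at once if the car is lifted, carried or shoved by more than 15 mm (distance of car from where it was at the start of the episode above 0.015 m).
It fails at once if the screwdriver, spare wheel or cup is lifted or shoved by more than 15 mm (distance of any of screwdriver, spare_wheel, parts_cup from where it was at the start of the episode above 0.015 m).
It also fails if it takes over 45 s, if anything falls off the work surface, if the arm or the gripper's body presses on something with over 40 N, if the wrist force passes 120 N, or if a joint passes its speed limit or range.

### The arm

A 6-joint arm with a two-finger parallel gripper is mounted at the origin on the work surface. World frame = base frame: x ahead of the robot, y to its left, z up, the work surface at z = 0. Lengths are in mm, angles in rad, forces in N, time in s.
With the tool pointing down it reaches from about 325 to 750 mm from the base axis. Payload 7.6 kg.
Tool frame: the origin (TCP) lies between the finger pads; the fingertips stand 19 mm ahead of it and the grasp point (between the pads) is the TCP; z points along the fingers, y is the line along which they close (so a half turn about z gives the same grasp; the last joint's range is limited). The gripper opens to 85 mm and grips with 20 to 120 N. Pads are 22 mm wide; open, the fingers measure 114 mm over their backs; the gripper's body (76 mm by 85 mm) begins 54 mm behind the grasp point. The pads swing forward as they close: fully open they stand 13 mm farther back than shut.
Start: joints at [1.156, 0.052, 1.401, -0, 1.689, -0.07], TCP at [177.439, 494.127, 222.323] pointing down, gripper open.
Joint ranges: [-2.9, 2.9], [-0.91, 2.17], [0.12, 2.37], [-1.06, 4.2], [0.26, 2.73], [-2.93, 2.93]. Speed limits (rad/s): [2.57, 2.57, 3.01, 3.14, 3.14, 3.14].

### API

Orientations are given as a unit quaternion [x, y, z, w].
In Python, from plant import manip, get_image, order, spotter gives the robot as it stands.
- The arm moves only by the tool step_arm, never from a script. Its arguments are lists of equal length, an entry for each row: "delta_rot": the turn, a rotation vector about the tool's x, y, z in degrees, a list of three; "translation": the shift along the tool's x, y, z in m, a list of three; "jaw": the finger opening in m, from 0 to 0.0854. In form: {"delta_rot": [[wx, wy, wz], ...], "translation": [[tx, ty, tz], ...], "jaw": [jaw, ...]}. A call has 1 to 12 rows; each row shifts and turns the commanded pose from where the row before left it, along the tool's axes as they then stand; what a row does not reach is not made up. A row lasts 1/8 s, in which the tool goes at most 62.5 mm and 10.7 degrees, less where a joint would pass 70% of its speed; a pose out of reach is approached as far as the arm can. A call is refused whole if a number of a shift passes 0.0625 or a number of a turn 10.7, either way. A call with a gripper value outside its range is refused whole. The fingers move at their own pace and stop on an object; "force" is the grip in N (left out, the last holds). Time passes only in rows, so rows that do not move let the fingers close. It gives the time, the measured TCP pose, the force, the opening and the grip force at its end, in the units of the state.
- manip.get_state(): the state, without advancing time (a new reading comes with each control period).
- get_image(name): name is "scene" or "top"; returns a dict with "image" (400x640x3 uint8, blue, green, red), "z_map" (400x640 float32, mm along the optical axis (not along the pixel's ray), 0 where there is no reading), "fx", "fy", "cx", "cy" (pixels), "position" and "attitude" of the camera in the world. Camera axes: x right, y up, looking along -z (the intrinsics and any distortion apply to the point x, -y, -z); pixel columns grow to the right and rows downward; lengths in mm; the calibration is good to about 2 mm. A picture is of the moment at which its call begins.
- order.finish_job(): hands the job in; it is judged then, once.
Trained networks look in a picture, given as the dict that the camera call returned (one of the last four; its "shot" number tells which), for a name from the list of things; names that differ only in an ending like _2 or _b are one class to them, and where a whole thing is asked for, a point or a joint stands for the part that bears it (a point fixed in the world has none). Each returns a list of dicts, best first, with "conf" (0 to 1); they miss things now and then, are a little off and sometimes report something else, mostly with a low value. They report only what shows in the picture. A call takes as long as a camera call.
- spotter.look_for(thing, picture): "position" ([column, row] in pixels, amid what is visible of it).
- spotter.silhouettes(thing, picture): "region" (400x640 bool, what is visible of it) and "position" ([column, row] in pixels, amid what is visible of it).
- spotter.spot_point(thing, picture): "position" ([column, row] in pixels: a listed point, or the origin of a listed thing).
The state is a dict: "clock": time; "joints": joint angles; "dq": joint speeds; "tau": joint torques, N m; "tool_pos": TCP position; "tool_rot": TCP orientation; "ft_force": force on the tool from outside, world axes, zero at the start; "torque": the same for the moment, N m; "grip_width": opening from 0.0 (shut) to 1.0 (fully open); "gripper_force": force on a finger pad.
Only numpy, scipy, OpenCV 4.12 (cv2) and the standard library are available. Lean on these libraries where they do the work, as an engineer would, in place of code of your own. Each camera call takes 0.05 s, during which the arm holds its last target. There are 200 camera calls.

## Working session

There is one attempt and no reset: what is moved stays moved. The work goes in short steps, Python scripts to look and compute and a tool call to move; the robot and the scene stay as the last step left them, time stands still between calls to the robot, and variables do not carry over. Pictures are saved under pics/ and viewed, at most 10 in all, crops included, and the job is handed in when it is done.

Besides the shell and the picture viewer there is one more tool, called after "Request:" as name(argument=value, ...), one argument or row to a line, values as JSON. step_arm: Moves the arm, as the interface text tells. Its arguments: {"type":"object","properties":{"delta_rot":{"type":"array","items":{"type":"array","items":{"type":"number"}}},"translation":{"type":"array","items":{"type":"array","items":{"type":"number"}}},"jaw":{"type":"array","items":{"type":"number"}},"force":{"type":"number"}},"required":["delta_rot","translation","jaw"]}

```bash
mkdir -p pics
cat > h.py <<'E'
import numpy as np, cv2
from scipy.spatial.transform import Rotation as R
from plant import manip, get_image, order, spotter
def world(p,px,z=None):
    c,r=px; 
    a=np.array(p["attitude"]); M=R.from_quat(a).as_matrix() if a.size==4 else a.reshape(3,3)
    d=np.array([(c-p["cx"])/p["fx"],-(r-p["cy"])/p["fy"],-1.])
    if z is None:
        h=p["z_map"][max(0,int(r)-2):int(r)+3,max(0,int(c)-2):int(c)+3]; h=h[h>0]
        k=np.median(h) if h.size else np.nan
        return np.array(p["position"])+M@d*k
    w=M@d; return np.array(p["position"])+w*(z-p["position"][2])/w[2]
E
python3 - <<'E'
from h import *
for n in("top","scene"):
    p=get_image(n); cv2.imwrite(f"pics/{n}0.png",p["image"])
    print(n,{k:v for k,v in p.items() if k not in("image","z_map")})
    for t in["rocker_dot","output_top","reset_top","start_top","supply","car","rocker_base","parts_cup","spare_wheel","screwdriver"]:
        for s in spotter.spot_point(t,p)[:2]:
            print(t,np.round(s["position"],1),round(s["conf"],2),np.round(world(p,s["position"]),1))
s=manip.get_state();print(s["tool_pos"],s["tool_rot"],s["clock"],s["ft_force"],s["grip_width"])
E
```

```text
top {'fx': 377.90676714539956, 'fy': 377.90676714539956, 'cx': 320.8441536217179, 'cy': 201.01169083177496, 'position': array([457.68657042,  -6.71418205, 882.48008701]), 'attitude': array([ 0.06130243, -0.0710197 , -0.70390217,  0.70407383]), 'shot': 1}
rocker_dot [231.9 227.5] 0.8 [552.4 171.6  78.9]
output_top [201.5 222. ] 0.65 [564.3 237.1  77.6]
reset_top [270.3 218.5] 0.67 [572.   90.6  77.1]
start_top [395.5 233.6] 0.47 [ 539.7 -177.7   76.6]
car [390.7 229.6] 0.82 [ 549.6 -170.1   64.9]
rocker_base [238.3 220.9] 0.97 [567.3 159.7  73.3]
parts_cup [318.1 219.5] 0.54 [580.2 -12.4   4. ]
spare_wheel [398.  161.9] 0.92 [ 714.3 -200.8   26.3]
screwdriver [239.9 162.9] 0.58 [713.6 173.1  16.4]
screwdriver [398.4 162.9] 0.37 [ 712.  -201.7   25.8]
scene {'fx': 399.53464869141044, 'fy': 399.53464869141044, 'cx': 322.38251068192614, 'cy': 198.09061152861142, 'position': array([1133.93199301, -467.408015  ,  600.1562375 ]), 'attitude': array([0.39638917, 0.18588294, 0.3677288 , 0.82042592]), 'shot': 2}
rocker_dot [360.  150.3] 0.5 [549.8 161.5  80.7]
output_top [385.4 141.9] 0.56 [559.8 245.   76. ]
reset_top [347.2 164.7] 0.51 [570.1  97.7  76.2]
start_top [238.5 205.9] 0.54 [ 502.2 -164.7   52.8]
supply [373.5 183.1] 0.81 [643.9 111.7  54.9]
car [245.9 237.7] 0.98 [ 609.  -212.7   64.1]
rocker_base [364.1 158.3] 0.74 [569.8 156.2  68.9]
parts_cup [319.9 205.7] 0.56 [598.2 -13.9  28.6]
spare_wheel [284.7 289.6] 0.92 [ 733.7 -216.3   25.8]
screwdriver [414. 204.] 0.8 [732.7 154.7  22.3]
[177.43855166 494.12883382 222.32850789] [1.71561016e-01 9.85173495e-01 4.96764915e-05 1.51992135e-05] 1.1 [ 0.06734988 -0.51527569 -0.07251417] 1.0000839999991986
```

View pics/top0.png

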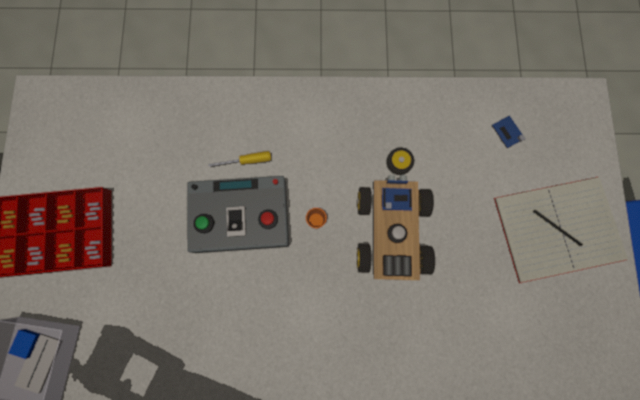

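View pics/scene0.png

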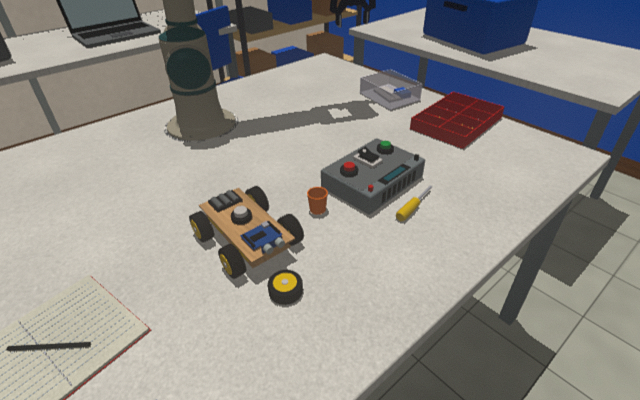

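The top view shows green at about (203,223), rocker (235,221) with its dot on the near side, red (267,218) and white start (398,233). The scene view agrees. Next I refine the positions by colour.

Run:
```python
from h import *
p=get_image("top"); im=p["image"]; hsv=cv2.cvtColor(im,cv2.COLOR_BGR2HSV)
def blob(m,c,rad):
    yy,xx=np.nonzero(m); k=np.hypot(xx-c[0],yy-c[1])<rad; return np.array([xx[k].mean(),yy[k].mean()]),k.sum()
H,S,V=cv2.split(hsv)
for n,m,c,z in[("g",(H>40)&(H<85)&(S>110),(203,223),78),("r",((H<8)|(H>172))&(S>120),(267,218),78),("start",(S<40)&(V>120),(398,233),77),("plinth+dot",(S<40)&(V>120),(235,221),67)]:
    b,k=blob(m,c,9 if n!="plinth+dot" else 20); print(n,b.round(1),k,world(p,b,z).round(1),world(p,b).round(1))
for t in["rocker_dot","output_top","reset_top","rocker_base"]:
    s=spotter.spot_point(t,p)[0];print(t,np.round(s["position"],1),world(p,s["position"],{"rocker_dot":80,"rocker_base":55}.get(t,78)).round(1))
cv2.imwrite("pics/c1.png",np.hstack([cv2.resize(im[190:260,180:290],None,fx=4,fy=4,interpolation=2),cv2.resize(im[190:260,350:440],None,fx=4,fy=4,interpolation=2)]))
```

```text
g [201.6 222.3] 148 [563.7 236.8  78. ] [563.8 237.   77.1]
r [266.9 217.9] 148 [573.2  97.8  78. ] [573.3  98.   76.8]
start [398.1 232.3] 101 [ 542.6 -183.3   77. ] [ 542.7 -183.5   76.2]
plinth+dot [237.  223.4] 160 [562.8 163.7  67. ] [561.6 161.7  76.3]Traceback (most recent call last):
  File "<stdin>", line 9, in <module>
IndexError: list index out of range
```

Request:
step_arm(
  delta_rot=[
    [0,0,-7.9],
    [0,0,-7.9],
    [0,0,-7.9],
    [0,0,0],
    [0,0,0],
    [0,0,0],
    [0,0,0],
    [0,0,0],
    [0,0,0],
    [0,0,0],
    [0,0,0],
    [0,0,0],
  ],
  translation=[
    [0,0,0],
    [0,0,0],
    [0,0,0],
    [-0.039,-0.039,0.007],
    [-0.039,-0.039,0.007],
    [-0.039,-0.039,0.007],
    [-0.039,-0.039,0.007],
    [-0.039,-0.039,0.007],
    [-0.039,-0.039,0.007],
    [-0.039,-0.039,0.007],
    [-0.039,-0.039,0.007],
    [-0.039,-0.039,0.007],
  ],
  jaw=[0,0,0,0,0,0,0,0,0,0,0,0],
)

```text
clock: 2.7
tool_pos: [553.0, 166.7, 159.2]
tool_rot: [-0.034, 0.999, 0.0, 0.0]
ft_force: [-1.6, 1.0, -0.3]
grip_width: -0.002
gripper_force: 0.0
```

```bash
cat >> h.py <<'E'
def go(x,y,z):
    s=manip.get_state(); M=R.from_quat(s["tool_rot"]).as_matrix()
    print("clock",s["clock"],"pos",s["tool_pos"].round(1),"F",np.round(s["ft_force"],2),"grip",s["grip_width"],"tool y",M[:,1].round(3),"z",M[:,2].round(3))
    print("tool delta mm",(M.T@(np.array([x,y,z])-s["tool_pos"])).round(1))
E
python3 - <<'E'
from h import *
go(552,166.3,119)
p=get_image("scene"); im=p["image"]
for t in["rocker_dot","output_top","reset_top"]:
    for s in spotter.spot_point(t,p)[:1]:print(t,np.round(s["position"],1),world(p,s["position"],79).round(1))
t=get_image("top")["image"]
cv2.imwrite("pics/c2.png",np.hstack([cv2.resize(im[110:230,310:430],(480,480)),cv2.resize(t[190:260,180:250],(280,480))]))
E
```

```text
clock 2.7 pos [553.  166.7 159.2] F [-1.56  0.95 -0.33] grip -0.0024095587238971683 tool y [-0.069  0.998  0.   ] z [ 0.  0. -1.]
tool delta mm [ 1.1 -0.4 40.2]
rocker_dot [361.4 149.2] [546.6 169.8  79. ]
reset_top [349.5 162.5] [570.  105.4  79. ]
```

View pics/c2.png

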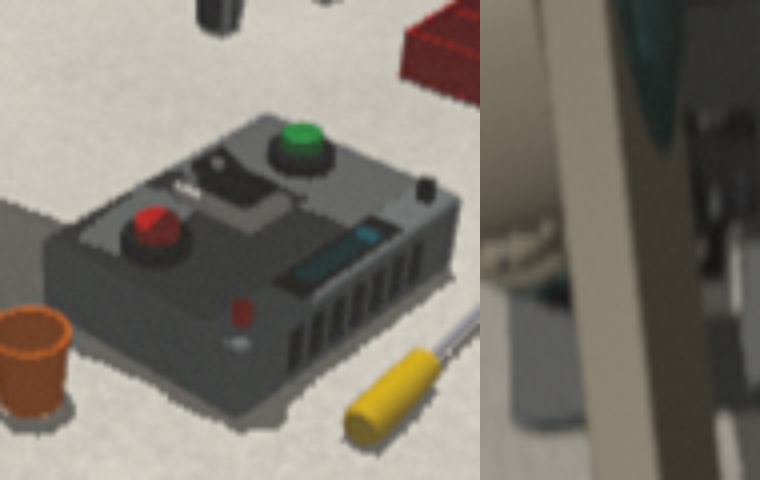

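The scene crop shows the closed fingertips hanging over the dotted half. The rocker is still off.

Request:
step_arm(
  delta_rot=[
    [0,0,0],
    [0,0,0],
    [0,0,0],
    [0,0,0],
    [0,0,0],
    [0,0,0],
    [0,0,0],
    [0,0,0],
  ],
  translation=[
    [0.001,0,0.03],
    [0,0,0.025],
    [0,0,0.003],
    [0,0,0.003],
    [0,0,0.003],
    [0,0,0.002],
    [0,0,0.001],
    [0,0,0],
  ],
  jaw=[0,0,0,0,0,0,0,0],
)

```text
clock: 3.95
tool_pos: [550.8, 168.0, 92.4]
tool_rot: [-0.034, 0.999, 0.0, 0.0]
ft_force: [0.6, 0.0, 0.1]
grip_width: 0.003
gripper_force: 0.0
```

Request:
step_arm(
  delta_rot=[
    [0,0,0],
    [0,0,0],
    [0,0,0],
  ],
  translation=[
    [0,0,0.001],
    [0,0,0.001],
    [0,0,0],
  ],
  jaw=[0,0,0],
)

```text
clock: 4.32
tool_pos: [550.7, 168.0, 90.2]
tool_rot: [-0.034, 0.999, 0.0, -0.0]
ft_force: [-1.2, 0.3, 0.1]
grip_width: -0.001
gripper_force: 0.0
```

Run:
```python
from h import *
go(552,166.3,119)
im=get_image("scene")["image"]
cv2.imwrite("pics/c3.png",cv2.resize(im[110:230,310:430],(480,480)))
```

```text
clock 4.325 pos [550.7 168.   90.2] F [-1.17  0.27  0.09] grip -0.0007749344503994075 tool y [-0.069  0.998  0.   ] z [-0.  0. -1.]
tool delta mm [ -1.2  -1.8 -28.8]
```

View pics/c3.png

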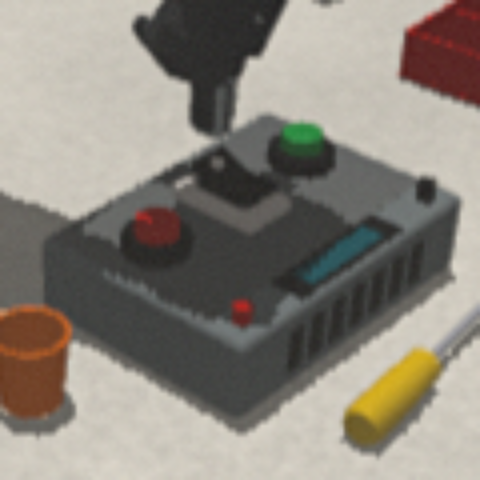

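Run:
```python
from h import *
p=get_image("scene")
for z in(60,71,80,90,100,110): print(z,world(p,(363.3,142.5),z).round(1),world(p,(364,150.5),z).round(1))
c,r=363,139
h=p["z_map"][130:152,363];print(h.round(0))
print(world(p,(363,139)))
```

```text
60 [504.7 221.3  60. ] [534.3 193.4  60. ]
71 [517.5 207.3  71. ] [546.5 179.9  71. ]
80 [528.  195.8  80. ] [556.5 168.9  80. ]
90 [539.7 183.1  90. ] [567.6 156.7  90. ]
100 [551.3 170.3 100. ] [578.7 144.4 100. ]
110 [563.  157.6 110. ] [589.8 132.2 110. ]
[ 941.  944.  954.  955.  956.  962.  957.  962.  963.  963.  964.  968.
  975.  974.  977. 1171. 1057. 1056.  996.  998.  991.  994.]
[558.9887457  160.14737777 116.95444682]
```

Run:
```python
from h import *
p=get_image("scene")
im=p["image"]
a=np.array(p["attitude"]);M=R.from_quat(a).as_matrix()
for r in range(120,156,2):
    o=[]
    for c in range(354,374,2):
        k=p["z_map"][r,c]; d=np.array([(c-p["cx"])/p["fx"],-(r-p["cy"])/p["fy"],-1.])
        w=np.array(p["position"])+M@d*k; o.append("%4d,%4d,%4d"%tuple(w) if k>0 else "-")
    print(r," | ".join(o))
cv2.imwrite("pics/c4.png",cv2.resize(im[90:170,320:420],(800,600),interpolation=0))
```

```text
120  566, 118, 184 |  540, 152, 163 |  549, 150, 167 |  553, 152, 168 |  557, 154, 169 |  565, 153, 172 |  567, 157, 171 |  567, 163, 169 |  564, 174, 164 |  561, 185, 159
122  565, 119, 179 |  565, 126, 176 |  542, 157, 157 |  553, 153, 162 |  557, 155, 163 |  565, 153, 167 |  567, 157, 166 |  560, 172, 158 |  560, 180, 155 |  556, 191, 150
124  564, 121, 172 |  565, 126, 171 |  565, 133, 169 |  543, 163, 150 |  559, 153, 159 |  566, 152, 162 |  561, 164, 156 |  562, 171, 154 |  560, 179, 150 |  554, 193, 143
126  564, 121, 167 |  565, 126, 166 |  565, 133, 163 |  565, 139, 161 |  559, 153, 154 |  563, 155, 155 |  560, 165, 150 |  561, 172, 148 |  561, 179, 145 |  378, 395,  -2
128  551, 135, 152 |  563, 129, 159 |  565, 134, 158 |  563, 143, 154 |  560, 152, 149 |  563, 157, 149 |  562, 164, 146 |  562, 171, 143 |  564, 176, 142 |  391, 381,   0
130  361, 331,   0 |  555, 138, 147 |  562, 136, 151 |  564, 142, 149 |  557, 156, 142 |  563, 156, 144 |  565, 161, 143 |  559, 174, 136 |  395, 368,   0 |  397, 375,  -2
132  373, 319,   2 |  378, 323,   2 |  545, 155, 132 |  564, 142, 14
[... 1295 characters left out ...]
27, 231,  55
148  437, 256,  -1 |  441, 260,   0 |  445, 264,   0 |  513, 200,  55 |  547, 170,  82 |  551, 173,  82 |  553, 179,  81 |  525, 217,  53 |  530, 219,  55 |  534, 223,  55
150  444, 249,  -1 |  514, 184,  56 |  517, 188,  55 |  549, 162,  81 |  552, 165,  81 |  555, 170,  80 |  557, 175,  79 |  559, 179,  78 |  537, 212,  55 |  540, 217,  54
152  514, 177,  53 |  520, 178,  55 |  550, 154,  78 |  554, 157,  79 |  555, 163,  77 |  560, 165,  78 |  561, 170,  77 |  562, 177,  74 |  565, 181,  74 |  549, 207,  56
154  522, 169,  54 |  525, 173,  53 |  542, 162,  66 |  554, 156,  74 |  560, 157,  76 |  563, 161,  75 |  565, 166,  75 |  568, 171,  74 |  569, 177,  72 |  574, 178,  74
```

View pics/c4.png

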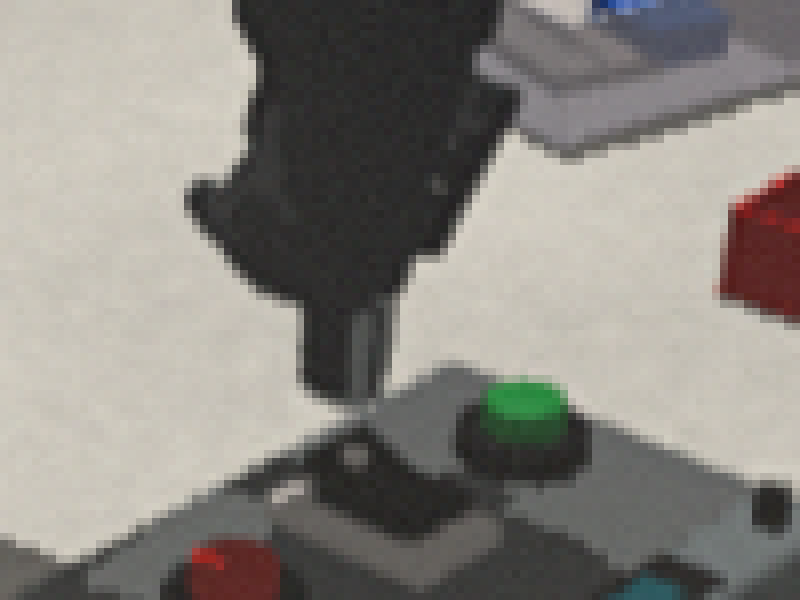

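The crop shows the tip still about 20 mm above the dotted half, although the reported pose puts the tip at z≈71. Zero force fits the picture, so I re-read the state against the image.

```bash
cat >> h.py <<'E'
def tip(name="scene",box=(551,166,30)):
    p=get_image(name); M=R.from_quat(np.array(p["attitude"])).as_matrix()
    v,u=np.mgrid[0:400,0:640]; k=p["z_map"]
    W=np.stack([(u-p["cx"])/p["fx"],-(v-p["cy"])/p["fy"],-np.ones_like(k)],-1)*k[...,None]@M.T+np.array(p["position"])
    m=(k>0)&(abs(W[...,0]-box[0])<box[2])&(abs(W[...,1]-box[1])<box[2])&(W[...,2]>84)
    P=W[m]; z=np.sort(P[:,2]); print("lowest z",z[:8].round(0)); Q=P[P[:,2]<z[0]+20]; print("tip xy min/max",Q.min(0).round(0),Q.max(0).round(0))
    return p
E
python3 - <<'E'
from h import *
tip(); go(0,0,0); s=manip.get_state(); print(s["joints"],s["tau"],s["dq"])
E
```

```text
lowest z [ 84.  98.  99. 100. 100. 100. 102. 102.]
tip xy min/max [540. 162.  84.] [562. 176. 104.]
clock 4.525 pos [550.8 168.1  90.3] F [ 0.19  0.69 -0.39] grip 0.0005034220615394228 tool y [-0.069  0.998  0.   ] z [ 0.  0. -1.]
tool delta mm [ 561.  -129.8   90.3]
[ 2.32001149e-01  2.73463672e-01  1.42068710e+00  7.11908748e-05
  1.44732528e+00 -1.40766254e+00] [-5.11534508e-04 -4.51203990e+01 -3.41577387e+01  6.32658930e-05
  4.83681870e-04  2.81483449e-05] [ 0.00143621  0.00079812 -0.00097499  0.00060557 -0.00026253  0.00231019]
```

Request:
step_arm(
  delta_rot=[
    [0,0,0],
    [0,0,0],
    [0,0,0],
    [0,0,0],
    [0,0,0],
  ],
  translation=[
    [0,0,0.004],
    [0,0,0.004],
    [0,0,0.003],
    [0,0,0.002],
    [0,0,0],
  ],
  jaw=[0,0,0,0,0],
)

```text
clock: 5.15
tool_pos: [550.7, 168.0, 77.1]
tool_rot: [-0.034, 0.999, 0.0, -0.0]
ft_force: [-0.3, -0.1, 0.1]
grip_width: -0.001
gripper_force: 0.0
```

Run:
```python
from h import *
tip(); go(552,166.3,90)
```

```text
lowest z [85. 86. 86. 87. 88. 88. 88. 88.]
tip xy min/max [542. 153.  85.] [563. 183. 105.]
clock 5.2 pos [550.8 168.1  77.3] F [ 0.07  0.88 -0.27] grip -0.003935414965273621 tool y [-0.069  0.998  0.   ] z [-0.  0. -1.]
tool delta mm [ -1.1  -1.8 -12.7]
```

Request:
step_arm(
  delta_rot=[
    [0,0,0],
    [0,0,0],
    [0,0,0],
    [0,0,0],
    [0,0,0],
  ],
  translation=[
    [0,-0.001,0.002],
    [0,0,0.002],
    [0,0,0.002],
    [0,0,0.001],
    [0,0,0.001],
  ],
  jaw=[0,0,0,0,0],
)

```text
clock: 5.82
tool_pos: [550.8, 167.1, 69.4]
tool_rot: [-0.034, 0.999, 0.0, -0.0]
ft_force: [-2.6, -0.1, 4.2]
grip_width: -0.002
gripper_force: 1.9
```

Request:
step_arm(
  delta_rot=[
    [0,0,0],
    [0,0,0],
    [0,0,0],
    [0,0,0],
  ],
  translation=[
    [0,0,0.001],
    [0,0,0.001],
    [0,0,0.001],
    [0,0,0],
  ],
  jaw=[0,0,0,0],
)

```text
clock: 6.32
tool_pos: [550.8, 167.1, 66.0]
tool_rot: [-0.034, 0.999, 0.0, 0.0]
ft_force: [-1.7, -0.6, 0.7]
grip_width: 0.003
gripper_force: 0.6
```

Request:
step_arm(
  delta_rot=[
    [0,0,0],
    [0,0,0],
    [0,0,0],
  ],
  translation=[
    [0,0,0.001],
    [0,0,0.001],
    [0,0,0.0],
  ],
  jaw=[0,0,0],
)

```text
clock: 6.7
tool_pos: [550.8, 167.1, 65.0]
tool_rot: [-0.034, 0.999, 0.0, 0.0]
ft_force: [-4.9, -1.3, 7.2]
grip_width: -0.0
gripper_force: 3.5
```

Request:
step_arm(
  delta_rot=[
    [0,0,0],
    [0,0,0],
    [0,0,0],
  ],
  translation=[
    [0,0,0.001],
    [0,0,0],
    [0,0,0.0],
  ],
  jaw=[0,0,0],
)

```text
clock: 7.08
tool_pos: [550.9, 167.1, 64.9]
tool_rot: [-0.034, 0.999, 0.0, 0.0]
ft_force: [-7.2, -1.2, 12.8]
grip_width: 0.002
gripper_force: 6.2
```

Request:
step_arm(
  delta_rot=[
    [0,0,0],
    [0,0,0],
    [0,0,0],
    [0,0,0],
    [0,0,0],
  ],
  translation=[
    [0,0,-0.02],
    [0,0,-0.018],
    [-0.009,0.0345,0],
    [-0.009,0.034,0],
    [0,0,0],
  ],
  jaw=[0,0,0,0,0],
)

```text
clock: 7.7
tool_pos: [564.2, 238.6, 101.4]
tool_rot: [-0.036, 0.999, 0.0, 0.0]
ft_force: [0.3, -1.2, 0.4]
grip_width: -0.0
gripper_force: 0.0
```

Run:
```python
from h import *
p=tip(box=(564,237,30)); go(563.7,236.8,90); im=p["image"]
s=spotter.spot_point("rocker_dot",p); print([ (x["position"],world(p,x["position"]).round(1)) for x in s[:1]])
cv2.imwrite("pics/c5.png",cv2.resize(im[90:190,320:445],(800,600),interpolation=0))
```

```text
lowest z [110. 111. 112. 113. 113. 113. 113. 114.]
tip xy min/max [555. 224. 110.] [576. 252. 130.]
clock 7.75 pos [564.1 237.3 101.2] F [-0.37  0.03 -0.19] grip -0.0017940235296345908 tool y [-0.07   0.998 -0.   ] z [ 0. -0. -1.]
tool delta mm [ 0.4 -0.4 11.2]
[([361.6, 151.4], array([547.3, 170.3,  72.7]))]
```

View pics/c5.png

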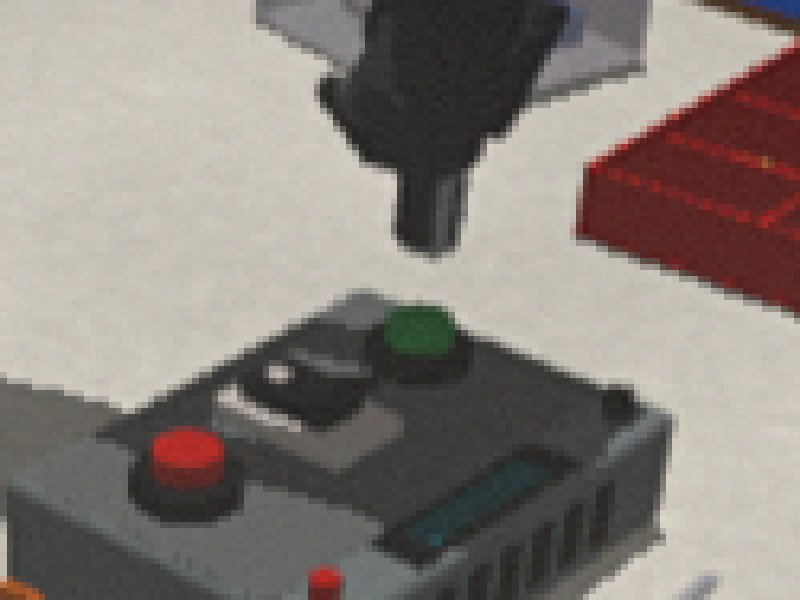

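The rocker now tilts the other way (dot z≈73), so it is on. The tip is centred over green at crop (430,240).

Request:
step_arm(
  delta_rot=[
    [0,0,0],
    [0,0,0],
    [0,0,0],
    [0,0,0],
    [0,0,0],
    [0,0,0],
    [0,0,0],
    [0,0,0],
    [0,0,0],
  ],
  translation=[
    [0,0,0.02],
    [0,0,0.01],
    [0,0,0.002],
    [0,0,0.002],
    [0,0,0.002],
    [0,0,0.001],
    [0,0,0.001],
    [0,0,0.001],
    [0,0,0],
  ],
  jaw=[0,0,0,0,0,0,0,0,0],
)

```text
clock: 8.93
tool_pos: [564.2, 236.6, 62.3]
tool_rot: [-0.034, 0.999, 0.0, 0.0]
ft_force: [0.2, -1.5, 1.7]
grip_width: -0.001
gripper_force: 1.0
```

Request:
step_arm(
  delta_rot=[
    [0,0,0],
    [0,0,0],
    [0,0,0],
  ],
  translation=[
    [0,0,0.001],
    [0,0,0.0],
    [0,0,0.0],
  ],
  jaw=[0,0,0],
)

```text
clock: 9.3
tool_pos: [564.3, 236.6, 62.0]
tool_rot: [-0.034, 0.999, 0.0, 0.0]
ft_force: [-1.8, -1.9, 5.3]
grip_width: -0.003
gripper_force: 2.9
```

Request:
step_arm(
  delta_rot=[
    [0,0,0],
    [0,0,0],
    [0,0,0],
  ],
  translation=[
    [0,0,0.001],
    [0,0,0.0],
    [0,0,0.0],
  ],
  jaw=[0,0,0],
)

```text
clock: 9.68
tool_pos: [564.3, 236.7, 61.9]
tool_rot: [-0.034, 0.999, 0.0, 0.0]
ft_force: [-4.4, -3.7, 10.3]
grip_width: 0.001
gripper_force: 5.4
```

Request:
step_arm(
  delta_rot=[
    [0,0,0],
    [0,0,0],
    [0,0,0],
    [0,0,0],
    [0,0,0],
    [0,0,0],
    [0,0,0],
    [0,0,0],
    [0,0,0],
    [0,0,0],
    [0,0,0],
  ],
  translation=[
    [0,0,-0.03],
    [0,0,-0.03],
    [0.0063,-0.0522,0],
    [0.0063,-0.0522,0],
    [0.0063,-0.0522,0],
    [0.0063,-0.0522,0],
    [0.0063,-0.0522,0],
    [0.0063,-0.0522,0],
    [0.0063,-0.0522,0],
    [0.0063,-0.0522,0],
    [0,0,0],
  ],
  jaw=[0,0,0,0,0,0,0,0,0,0,0],
)

```text
clock: 11.05
tool_pos: [542.0, -186.4, 119.7]
tool_rot: [-0.032, 0.999, 0.0, -0.0]
ft_force: [-0.1, 0.9, -0.3]
grip_width: -0.001
gripper_force: 0.0
```

Run:
```python
from h import *
p=tip(box=(543,-183,30)); go(542.6,-183.3,75); im=p["image"]
s=spotter.spot_point("start_top",p); print([ (x["position"],world(p,x["position"],77).round(1)) for x in s[:1]])
g=spotter.spot_point("output_top",p); print([ (x["position"],world(p,x["position"]).round(1)) for x in g[:1]])
cv2.imwrite("pics/c6.png",np.hstack([cv2.resize(im[140:290,180:310],(400,460),interpolation=0),cv2.resize(im[110:210,320:410],(400,460),interpolation=0)]))
```

```text
lowest z [129. 131. 131. 132. 132. 132. 133. 133.]
tip xy min/max [ 535. -200.  129.] [ 554. -172.  149.]
clock 11.1 pos [ 542.2 -184.5  119.7] F [-0.    0.98 -0.17] grip -0.000610686379020295 tool y [-0.066  0.998  0.001] z [-0.     0.001 -1.   ]
tool delta mm [-0.4  1.2 44.7]
[([243.6, 207.7], array([ 542.3, -173.4,   77. ]))]
[([384.5, 143.9], array([556.9, 245.7,  68.5]))]
```

View pics/c6.png

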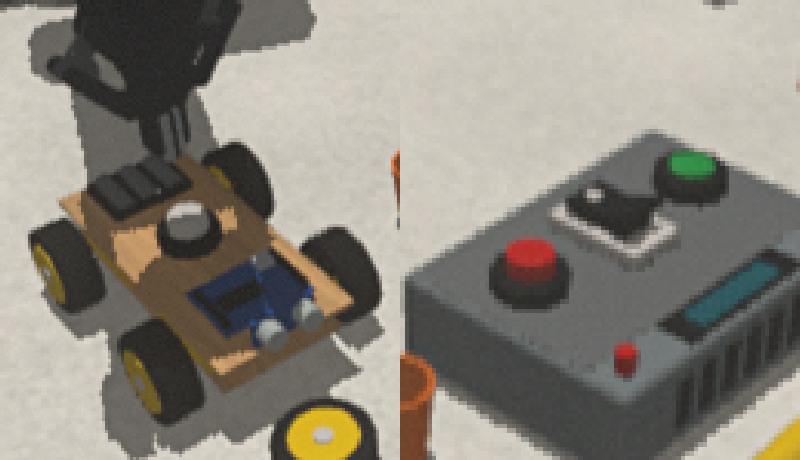

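The green button is visibly in, the rocker is on, red is untouched, and the tip is above the start button. Pressing start next.

Request:
step_arm(
  delta_rot=[
    [0,0,0],
    [0,0,0],
    [0,0,0],
    [0,0,0],
    [0,0,0],
    [0,0,0],
    [0,0,0],
    [0,0,0],
    [0,0,0],
    [0,0,0],
    [0,0,0],
  ],
  translation=[
    [0,0.001,0.025],
    [0,0,0.022],
    [0,0,0.002],
    [0,0,0.002],
    [0,0,0.002],
    [0,0,0.002],
    [0,0,0.001],
    [0,0,0.001],
    [0,0,0.001],
    [0,0,0.001],
    [0,0,0],
  ],
  jaw=[0,0,0,0,0,0,0,0,0,0,0],
)

```text
clock: 12.58
tool_pos: [542.8, -182.5, 61.5]
tool_rot: [-0.034, 0.999, -0.0, 0.0]
ft_force: [1.8, 0.9, 3.3]
grip_width: -0.004
gripper_force: 1.8
```

Request:
step_arm(
  delta_rot=[
    [0,0,0],
    [0,0,0],
    [0,0,0],
  ],
  translation=[
    [0,0,0.001],
    [0,0,0],
    [0,0,0],
  ],
  jaw=[0,0,0],
)

```text
clock: 12.95
tool_pos: [542.8, -182.5, 61.0]
tool_rot: [-0.034, 0.999, -0.0, 0.001]
ft_force: [2.5, 1.5, 6.8]
grip_width: -0.004
gripper_force: 3.2
```

Request:
step_arm(
  delta_rot=[
    [0,0,0],
    [0,0,0],
    [0,0,0],
    [0,0,0],
    [0,0,0],
    [0,0,0],
    [0,0,0],
    [0,0,0],
    [0,0,0],
    [0,0,0],
    [0,0,0],
  ],
  translation=[
    [0,0,0.001],
    [0,0,0],
    [0,0,0],
    [0,0,0],
    [0,0,0],
    [0,0,0],
    [0,0,0],
    [0,0,0],
    [0,0,0],
    [0,0,0],
    [0,0,0],
  ],
  jaw=[0,0,0,0,0,0,0,0,0,0,0],
)

```text
clock: 14.32
tool_pos: [542.9, -182.6, 60.9]
tool_rot: [-0.034, 0.999, -0.0, 0.001]
ft_force: [-1.3, 2.1, 11.9]
grip_width: -0.001
gripper_force: 5.8
```

Request:
step_arm(
  delta_rot=[
    [0,0,0],
    [0,0,0],
    [0,0,0],
    [0,0,0],
    [0,0,0],
    [0,0,0],
  ],
  translation=[
    [0,0,-0.005],
    [0,0,-0.01],
    [0,0,-0.03],
    [0,0,-0.05],
    [0,0,0],
    [0,0,0],
  ],
  jaw=[0,0,0,0,0,0],
)

```text
clock: 15.08
tool_pos: [541.8, -182.4, 153.4]
tool_rot: [-0.034, 0.999, 0.0, -0.001]
ft_force: [-0.3, -0.2, -0.1]
grip_width: -0.0
gripper_force: 0.0
```

Run:
```python
from h import *
p=get_image("scene"); go(0,0,0); im=p["image"]
for t in("output_top","rocker_dot","reset_top","start_top"): print(t,[world(p,x["position"]).round(1) for x in spotter.spot_point(t,p)[:1]])
cv2.imwrite("pics/c7.png",np.hstack([cv2.resize(im[140:290,180:310],(400,460),interpolation=0),cv2.resize(im[110:210,320:410],(400,460),interpolation=0)]))
```

```text
clock 15.125 pos [ 541.5 -182.3  152.7] F [ 0.13  0.7  -1.19] grip -0.001645122973163468 tool y [-0.069  0.998  0.001] z [-0.003  0.001 -1.   ]
tool delta mm [527.3 218.8 154.5]
output_top [array([570.7, 239.5,  70.5])]
rocker_dot [array([520.9, 198.2,  54.8])]
reset_top [array([576. ,  96.3,  78.5])]
start_top [array([ 539.1, -176.2,   76.9])]
```

View pics/c7.png

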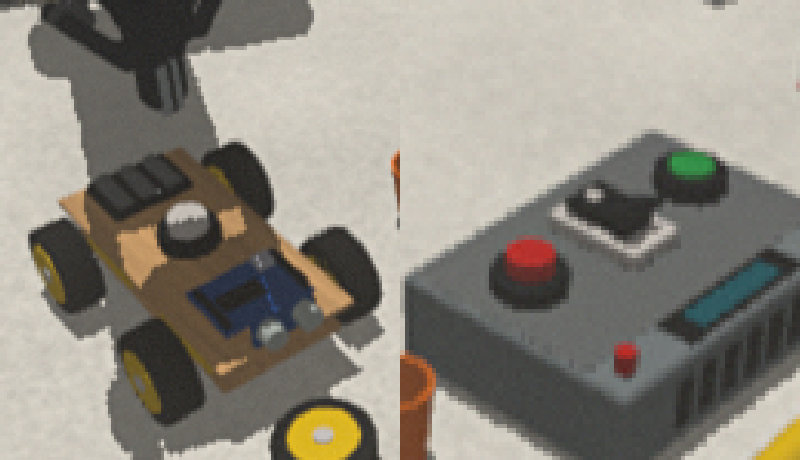

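The picture shows green in (z≈70), the rocker on, red and start up (z≈77), the car unmoved and the arm clear.

```bash
python3 -c "
from plant import order
print(order.finish_job())"
```

```text
the job is handed in; nothing more can be done
None
```

I've handed the job in: the rocker is on, the green button is in, and the start button was held down for over a second and came back up. The red button and the car look untouched in the last picture; no verdict came back.

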